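# Free a slip plate and draw it out from under a stack of drive controllers

## Task

The stack of drive controllers stands in the unloading nest on its slip plate. Press the nest's red release bar near the middle, so that both ends go down evenly, until it is fully down; then draw the slip plate straight out by its handle, gently, so that the controllers settle on the nest's deck and stay stacked upright. Lay the empty plate flat on the blue mat, wholly on it, lengthwise and square to it, and leave the other things on the bench alone.

Things in the scene. Friction and masses are not known exactly. Their poses are not given: they have to be found in the camera images.
- nest: fixed unloading nest of aluminium and steel, about 262 x 172 mm; origin on the bench under it, z up. The slip plate is drawn out along the nest's -x. Deck 50 mm above the bench, from x = -75 to +101 mm. The plate runs between two cheeks (inner faces at y = +-66 mm, 58 mm high; 96 mm high beside the stack, x = 17 to 75 mm). Rear stops at x = 86 mm, 108 mm high
- nest_seat (a point): point on the nest's deck under the middle of the stack, at nest x = +45 mm, y = 0, 50 mm above the bench; axes as the nest's. In front of the stack a fixed strip bar crosses the nest at nest x = -2 to +6 mm, 59 to 86 mm above the bench: the plate passes under it, the stack is kept back by it
- bar_middle (a point): centre of the top face of the red release bar: flat, 220 mm long (along the nest's y), 24 mm wide, black ends, at nest x = -135 mm, y = 0, 73 mm in front of the plate's handle. Its top is 52 mm above the bench when up, 36 mm when fully down. Two catches on it (54 mm either side of its middle) bar the plate's way out until the bar is fully down
- release_bar (a joint): swing of the arm that carries the release bar at its middle, rad: 0 is up, 0.105 fully down (a firm stop); the bar's top goes down 155 mm times this. It takes about 9 N at the middle; friction holds it where it is left, so it stays down. Starts between 0 and 0.015
- bar (a joint): rocking of the release bar about its middle, rad: 0 is level, limits +-0.1; positive raises the end at the nest's +y. Pressed within about 15 mm of the middle it stays nearly level; pressed farther out it rocks; a light spring centres it
- plate_grip (a point): centre of the slip plate's handle grip: a black bar 84 mm long (plate y), 14 mm thick (x), 16 mm high on two posts, 64 mm in front of the plate's centre (plate x = -64 mm) and 33.5 mm above it; 23 mm free between it and the plate. At the start 86 mm above the bench, 60 mm in front of the strip bar
- plate_middle (a point): centre of the slip plate, a grey sheet 160 mm (x) x 124 mm (y) x 5 mm, about 0.16 kg, half-way through its thickness; handle end at -x. At the start it lies on the deck, axes as the nest's, centre at nest x = +2 mm, rear end at +82 mm; drawn 95 mm it is clear of stack and strip bar
- controller_low: grey drive controller box with a cable gland at one end, 66 x 96 x 34 mm (114 mm long with the gland), about 0.2 kg; origin at the middle of its underside, z up; the lowest of the stack of three, standing on the slip plate at the start, 66 mm along the nest's x
- controller_mid: grey drive controller box with a cable gland at one end, 66 x 96 x 34 mm (114 mm long with the gland), about 0.2 kg; origin at the middle of its underside, z up; the middle one of the stack
- controller_top: grey drive controller box with a cable gland at one end, 66 x 96 x 34 mm (114 mm long with the gland), about 0.2 kg; origin at the middle of its underside, z up; the top one of the stack; its top is about 158 mm above the bench at the start
- mat_top (a point): centre of the upper face of the blue bench mat, 220 mm (x) x 280 mm (y) x 3 mm, fixed flat on the bench; its long side is its y. The plate's x (handle end either way) is to lie along the mat's y.
- threadlock: bystander: small red bottle with black tip, 34 x 34 x 85 mm, origin at the middle of its underside
- caliper: bystander: sliding caliper, 260 mm long, lying on the bench; origin at the middle of its underside
- screwdriver_b: bystander: small red screwdriver, 160 mm long, lying on the bench; origin at its underside, middle
- slip_plate: the slip plate itself (see plate_middle); origin at the centre of its underside
Mind the look-alikes: they are no part of the job. Leave any purple look-alike of the controller_top alone.

How it is judged:
By the outcome, as a careful person would: the job done as asked, in the order asked, and still so for the second after the job is handed in, with the robot touching nothing.
It also fails if it takes over 53 s, if anything falls off the work surface, if the arm or the gripper's body presses on something with over 40 N, if the wrist force passes 120 N, or if a joint passes its speed limit or range.

## Robot

A 6-joint arm with a two-finger parallel gripper is mounted at the origin on a cart in front of the work surface, level with it; the furniture and walls round the work are solid. World frame = base frame: x ahead of the robot, y to its left, z up, the work surface at z = 0. Lengths are in m, angles in degrees, forces in N, time in s.
With the tool pointing down it reaches from about 0.225 to 0.875 m from the base axis. Payload 3.4 kg.
Tool frame: the origin (TCP) lies midway between the tips of the shut fingers; the grasp point (between the pads) lies 19 mm behind it; z points along the fingers, y is the direction in which the jaws open and shut (so a half turn about z gives the same grasp; the last joint's range is limited). The gripper opens to 85 mm and grips with 20 to 120 N. Pads are 22 mm wide; open, the fingers measure 114 mm over their backs; the gripper's body (76 mm by 85 mm) begins 54 mm behind the grasp point. The pads swing forward as they close: fully open they stand 13 mm farther back than shut.
Start: joints at [69.614, 15.808, 86.224, -0, 77.962, -6.933], TCP at [0.134, 0.559, 0.231] pointing down, gripper open.
Joint ranges: [-165.64, 165.64], [-43.16, 119.46], [12.63, 154.43], [-67.54, 247.53], [6.08, 155.33], [-154.97, 154.97]. Speed limits (degrees/s): [147.25, 147.25, 180, 180, 180, 180].

## Interface

Orientations are given as [roll, pitch, yaw] about the fixed x, y, z axes, in that order (R = Rz(yaw) Ry(pitch) Rx(roll)).
In Python, from cell import env, read_camera, order gives the robot as it stands.
- The arm moves only by the shell command python3 -m creep 'ROWS' [OPENING] [FORCE]. ROWS is JSON, a list of rows, each an object of numbers: "tx", "ty", "tz": the shift along the tool's x, y, z in mm; "spin": the turn about the tool's z in units of 8 degrees (1.0 is 8 degrees). In form: [{"tx": .., "ty": .., "tz": .., "spin": ..}, ...]. A call has 1 to 12 rows; each row is the pose to reach, as a shift and turn from the pose commanded when the call began, along the tool's axes at that moment; what a row does not reach only later rows make up. A row lasts 1/8 s, in which the tool goes at most 62.5 mm and 10.7 degrees, less where a joint would pass 70% of its speed; a pose out of reach is approached as far as the arm can. A call with a gripper value outside its range is refused whole. OPENING is the finger opening in mm, from 0 to 85.4, set as the call begins (- or left out, the last holds). The fingers move at their own pace and stop on an object; FORCE is the grip in N (left out, the last holds). Time passes only in rows, so rows that repeat a pose let the fingers close. It gives the time, the measured TCP pose, the force and the opening at its end, in the units of the state.
- env.get_state(): the state, without advancing time (a new reading comes with each control period).
- read_camera(name): name is "scene" or "top" or "wrist"; returns a dict with "color" (400x640x3 uint8, blue, green, red), "camera_matrix" (3x3 intrinsics, pixels), "R" (3x3) and "t" (3): a world point X has camera coordinates R X + t. Camera axes: x right, y down, z forward; pixel columns grow to the right and rows downward; lengths in m; the calibration is good to about 2 mm. A picture is of the moment at which its call begins. There is no depth.
- order.hand_in(): hands the job in, once; it reports no verdict.
The state is a dict: "time_s": time; "qpos": joint angles; "joint_velocities": joint speeds; "joint_efforts": joint torques, N m; "ee_pos": TCP position; "ee_rot": TCP orientation; "wrist_force": force on the tool from outside, world axes, zero at the start; "ft_torque": the same for the moment, N m; "width": finger opening in m.
Only numpy, scipy, OpenCV 4.12 (cv2) and the standard library are available. Lean on these libraries where they do the work, as an engineer would, in place of code of your own. Each camera call takes 0.05 s, during which the arm holds its last target. There are 200 camera calls.

## Working session

There is one attempt and no reset: what is moved stays moved. The work goes in short steps, Python scripts to look and compute and a shell command to move; the robot and the scene stay as the last step left them, time stands still between calls to the robot, and variables do not carry over. Pictures are saved under pics/ and viewed, about 8 in all and at most 12, crops included, and the job is handed in when it is done.

```bash
ls; mkdir -p pics
cat > h.py <<'E'
import numpy as np,cv2
from cell import env,read_camera,order
def ray(c,u,v,z):
    K=c["camera_matrix"];R=np.array(c["R"]);t=np.array(c["t"])
    d=R.T@np.linalg.inv(K)@np.array([u,v,1.]);o=-R.T@t
    return o+d*(z-o[2])/d[2]
def proj(c,X):
    p=np.array(c["camera_matrix"])@(np.array(c["R"])@np.array(X)+np.array(c["t"]));return p[:2]/p[2]
def snap(cam,name):
    c=read_camera(cam);cv2.imwrite("pics/"+name+".png",c["color"]);np.save("pics/"+name+".npy",c,allow_pickle=True);return c
def load(name): return np.load("pics/"+name+".npy",allow_pickle=True).item()
E
python3 - <<'E'
from h import *
for n in("top","scene"):
    c=snap(n,n+"0");print(n,-np.array(c["R"]).T@c["t"])
s=env.get_state();print(s)
E
```

```text
pics
top [ 0.4249689  -0.17650081  1.380702  ]
scene [-0.05215844 -1.09972583  1.00415449]
{'time_s': 0.1, 'qpos': array([ 6.96145349e+01,  1.58453184e+01,  8.62884943e+01,  8.41078275e-04,
        7.79624498e+01, -6.93263044e+00]), 'joint_velocities': array([ 0.07674671, -0.00287769, -0.13481929,  0.05932412,  0.0616125 ,
       -0.13220819]), 'joint_efforts': array([ 7.73051142e-04, -4.17692149e+01, -2.46406353e+01, -4.84596683e-05,
        5.81167988e-03,  1.70911085e-05]), 'ee_pos': array([0.13360297, 0.55877563, 0.23050941]), 'ee_rot': array([-1.79904540e+02, -1.24353750e-02,  1.66546979e+02]), 'wrist_force': array([ 0.22601638,  0.52142128, -0.65481453]), 'ft_torque': array([ 0.03356488, -0.03610849,  0.01383889]), 'width': 0.08508269178506345}
```

View pics/top0.png

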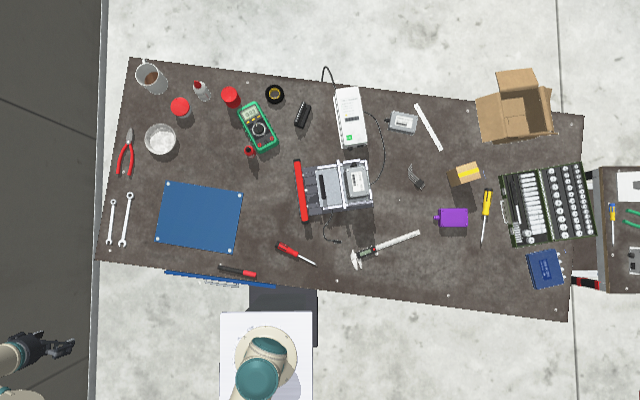

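View pics/scene0.png

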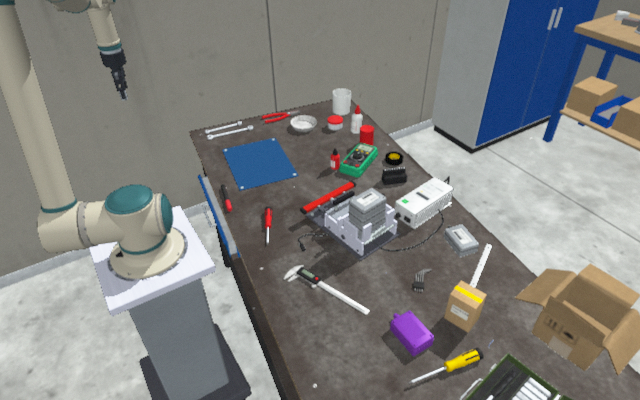

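The top view shows the nest at about (340,188), with the red bar at (301,190), the mat at (199,217) and the stack at (357,182). Look-alikes for the bar are the red screwdrivers at (295,253) and (237,271). For the controllers they are the purple box at (453,217) and the loose grey box at (403,121). I choose the long red bar with black ends in front of the handle.

```bash
cat >> h.py <<'E'
def red(im):
    h=cv2.cvtColor(im,cv2.COLOR_BGR2HSV);return cv2.inRange(h,(0,150,80),(8,255,255))|cv2.inRange(h,(172,150,80),(180,255,255))
def blue(im):
    h=cv2.cvtColor(im,cv2.COLOR_BGR2HSV);return cv2.inRange(h,(100,120,60),(118,255,255))
def biggest(m,k=1):
    cs,_=cv2.findContours(m,0,2);return sorted(cs,key=cv2.contourArea)[-k:]
def rect(c,m,z,k=1):
    for q in biggest(m,k):
        P=np.array([ray(c,u+.0,v+.0,z)[:2] for u,v in q[:,0,:]],np.float32)*1000
        yield cv2.minAreaRect(q)[0],cv2.minAreaRect(P)
E
python3 - <<'E'
from h import *
c=load("top0");im=c["color"]
print(proj(c,[0,0,0]),proj(c,[.134,.559,.231]),proj(c,[.5,0,0]))
for m,z,k in((red(im),.05,3),(blue(im),.003,3)):
    for r in rect(c,m,z,k):print(z,r)
cv2.imwrite("pics/c1.png",cv2.resize(im[130:240,270:400],None,fx=5,fy=5,interpolation=cv2.INTER_CUBIC))
E
```

```text
[265.59982667 356.68185405] [ 60.17017247 335.85464611] [265.8655159  211.07179057]
0.05 ((179.5, 106.5), ((862.2090454101562, 293.2915954589844), (60.46491241455078, 58.863197326660156), 0.9400520920753479))
0.05 ((230.74002075195312, 96.82000732421875), ((895.188232421875, 116.18873596191406), (78.77452087402344, 53.470821380615234), 36.46385192871094))
0.05 ((300.50006103515625, 190.5), ((567.177490234375, -124.29983520507812), (205.56423950195312, 23.488380432128906), 7.926399230957031))
0.003 ((220.004638671875, 278.96490478515625), ((265.1477966308594, 158.5832977294922), (386.5741271972656, 14.913604736328125), 82.09274291992188))
0.003 ((544.8502197265625, 268.2795715332031), ((292.75830078125, -971.7855224609375), (121.37751007080078, 101.55952453613281), 11.979896545410156))
0.003 ((198.20269775390625, 216.78378295898438), ((482.0164489746094, 236.22398376464844), (279.02972412109375, 217.9522705078125), 80.1782455444336))
```

View pics/c1.png

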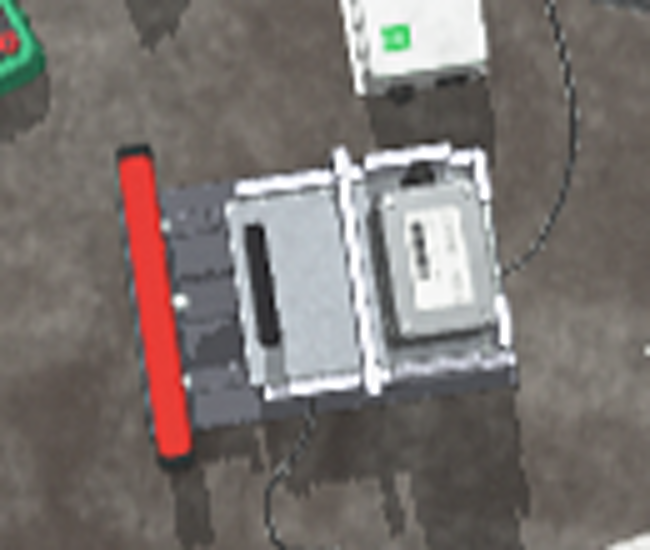

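The crop confirms the choice: a red bar with black ends, and the black handle on the grey plate right behind it. The bar and mat sizes agree with those given (bar 206 of 220 mm because the black ends are masked out, mat 279 x 218 mm). Now moving above the bar with the fingers shut.

```bash
python3 -m creep '[{"tx":-25,"ty":-24,"spin":-0.2},{"tx":-65,"ty":-63,"spin":-0.5},{"tx":-105,"ty":-102,"spin":-0.8},{"tx":-145,"ty":-141,"spin":-1.1},{"tx":-190,"ty":-184,"spin":-1.4},{"tx":-235,"ty":-228,"spin":-1.7},{"tx":-280,"ty":-272,"spin":-2.0},{"tx":-325,"ty":-315,"spin":-2.3},{"tx":-370,"ty":-359,"spin":-2.5},{"tx":-415,"ty":-403,"spin":-2.67},{"tx":-460,"ty":-446,"spin":-2.67},{"tx":-500,"ty":-485,"spin":-2.67}]' 0; python3 -c "
from h import *
print(env.get_state())"
```

```text
{'time_s': 0.1, 'qpos': array([ 6.96145349e+01,  1.58453184e+01,  8.62884943e+01,  8.41078275e-04,
        7.79624498e+01, -6.93263044e+00]), 'joint_velocities': array([ 0.07674671, -0.00287769, -0.13481929,  0.05932412,  0.0616125 ,
       -0.13220819]), 'joint_efforts': array([ 7.73051142e-04, -4.17692149e+01, -2.46406353e+01, -4.84596683e-05,
        5.81167988e-03,  1.70911085e-05]), 'ee_pos': array([0.13360297, 0.55877563, 0.23050941]), 'ee_rot': array([-1.79904540e+02, -1.24353750e-02,  1.66546979e+02]), 'wrist_force': array([ 0.22601638,  0.52142128, -0.65481453]), 'ft_torque': array([ 0.03356488, -0.03610849,  0.01383889]), 'width': 0.08508269178506345}schema error: expected keys tx, ty, tz, spin
```

```bash
python3 -m creep '[{"tx":-25,"ty":-24,"tz":0,"spin":-0.2},{"tx":-65,"ty":-63,"tz":0,"spin":-0.5},{"tx":-105,"ty":-102,"tz":0,"spin":-0.8},{"tx":-145,"ty":-141,"tz":0,"spin":-1.1},{"tx":-190,"ty":-184,"tz":0,"spin":-1.4},{"tx":-235,"ty":-228,"tz":0,"spin":-1.7},{"tx":-280,"ty":-272,"tz":0,"spin":-2.0},{"tx":-325,"ty":-315,"tz":0,"spin":-2.3},{"tx":-370,"ty":-359,"tz":0,"spin":-2.5},{"tx":-415,"ty":-403,"tz":0,"spin":-2.67},{"tx":-460,"ty":-446,"tz":0,"spin":-2.67},{"tx":-500,"ty":-485,"tz":0,"spin":-2.67}]' 0
```

```text
time_s: 1.6
ee_pos: [0.508, -0.0308, 0.231]
ee_rot: [180.0, -0.0, -172.2]
wrist_force: [0.1, 0.1, 0.0]
width: -0.0001
```

```bash
python3 -m creep '[{"tx":-16,"ty":-20,"tz":0,"spin":0},{"tx":-36,"ty":-50,"tz":0,"spin":0},{"tx":-46,"ty":-60,"tz":0,"spin":0},{"tx":-46,"ty":-60,"tz":0,"spin":0}]'
python3 - <<'E'
from h import *
c=snap("wrist","w1");s=env.get_state();print(s["ee_pos"],s["ee_rot"],-np.array(c["R"]).T@c["t"])
for r in rect(c,red(c["color"]),.051,1):print(r)
print(proj(c,[.567,-.124,.05]),proj(c,[.577,-.196,.094]))
E
```

```text
time_s: 2.1
ee_pos: [0.561, -0.0817, 0.2307]
ee_rot: [179.9, -0.1, -172.1]
wrist_force: [0.1, 0.4, 0.7]
width: 0.0002
[ 0.56033032 -0.08108479  0.23084611] [ 1.79917543e+02 -8.80498496e-02 -1.72089352e+02] [ 0.48587529 -0.09260411  0.37259071]
((278.9324951171875, 165.5128173828125), ((566.409912109375, -124.13032531738281), (204.74742126464844, 23.805744171142578), 7.565158843994141))
[280.36329272 175.17398671] [190.5202446  186.88389002]
```

View pics/w1.png

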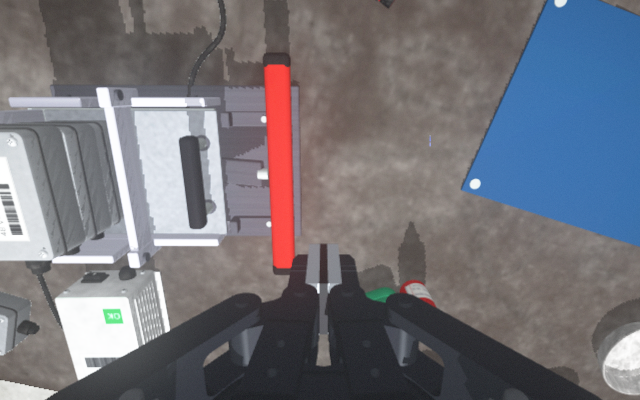

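The wrist view shows the bar middle at (279,166) and the handle at (193,183). The bar position agrees within 1 mm with the top view. Next the handle.

Run:
```python
from h import *
c=load("w1");g=cv2.cvtColor(c["color"],cv2.COLOR_BGR2GRAY)
m=np.zeros_like(g);m[125:240,172:212]=(g[125:240,172:212]<60)*255
for r in rect(c,cv2.morphologyEx(m,cv2.MORPH_OPEN,np.ones((5,5))),.092,1):print(r)
a=np.radians(7.75);nx=np.array([np.sin(a),-np.cos(a)]);print(np.array([566.5,-124.2])+73*nx)
s=env.get_state();y=np.radians(s["ee_rot"][2]);d=np.array([566.5,-124.2])-s["ee_pos"][:2]*1000
print(d@[np.cos(y),np.sin(y)],d@[np.sin(y),-np.cos(y)])
```

```text
[ 576.34411791 -196.53321051]
-0.17708199469297334 -43.55405010049126
```

```bash
python3 -m creep '[{"tx":0,"ty":-20,"tz":20,"spin":0},{"tx":0,"ty":-43.5,"tz":50,"spin":0},{"tx":0,"ty":-43.5,"tz":95,"spin":0},{"tx":0,"ty":-43.5,"tz":140,"spin":0},{"tx":0,"ty":-43.5,"tz":162,"spin":0},{"tx":0,"ty":-43.5,"tz":171,"spin":0},{"tx":0,"ty":-43.5,"tz":175,"spin":0},{"tx":0,"ty":-43.5,"tz":175,"spin":0}]'
python3 - <<'E'
from h import *
c=load("w1");print(c["color"][183,180:206].max(1))
E
```

```text
time_s: 3.15
ee_pos: [0.5675, -0.1248, 0.0572]
ee_rot: [-180.0, 0.1, -172.1]
wrist_force: [-0.1, -0.0, 0.1]
width: 0.0002
[237 236 236 217 121  88  84  87  87  86  89  87  92  91  89  84  87  79
  79  77  71  72  86 133 172 174]
```

```bash
python3 -m creep '[{"tx":0,"ty":0,"tz":4,"spin":0},{"tx":0,"ty":0,"tz":7,"spin":0},{"tx":0,"ty":0,"tz":10,"spin":0},{"tx":0,"ty":0,"tz":13,"spin":0},{"tx":0,"ty":0,"tz":16,"spin":0},{"tx":0,"ty":0,"tz":19,"spin":0},{"tx":0,"ty":0,"tz":21,"spin":0},{"tx":0,"ty":0,"tz":21,"spin":0}]'
python3 - <<'E'
from h import *
c=load("w1");g=c["color"].max(2)
m=np.zeros_like(g);m[125:240,172:212]=(g[125:240,172:212]<100)*255
for r in rect(c,cv2.morphologyEx(m,cv2.MORPH_OPEN,np.ones((5,5))),.092,1):print(r)
E
```

```text
time_s: 4.15
ee_pos: [0.5675, -0.1236, 0.0368]
ee_rot: [179.9, 0.1, -172.2]
wrist_force: [-1.3, 3.8, 8.2]
width: -0.0001
((192.8837432861328, 181.61839294433594), ((574.1478881835938, -194.3517303466797), (81.89089965820312, 15.931307792663574), 7.616833209991455))
```

```bash
python3 -m creep '[{"tx":0,"ty":0,"tz":1,"spin":0},{"tx":0,"ty":0,"tz":2,"spin":0},{"tx":0,"ty":0,"tz":2,"spin":0}]'
```

```text
time_s: 4.53
ee_pos: [0.5676, -0.1235, 0.0357]
ee_rot: [179.9, 0.1, -172.2]
wrist_force: [-1.0, 5.9, 14.0]
width: -0.0003
```

```bash
python3 -m creep '[{"tx":0,"ty":0,"tz":1,"spin":0},{"tx":0,"ty":0,"tz":2,"spin":0},{"tx":0,"ty":0,"tz":2,"spin":0}]'
```

```text
time_s: 4.9
ee_pos: [0.5677, -0.1235, 0.0352]
ee_rot: [179.9, 0.2, -172.1]
wrist_force: [-5.0, 6.4, 23.2]
width: -0.0002
```

The height has stopped at 35 mm while the force rose to 23 N, so the bar is on its firm stop. Lifting to check.

```bash
python3 -m creep '[{"tx":0,"ty":0,"tz":-10,"spin":0},{"tx":0,"ty":0,"tz":-50,"spin":0},{"tx":0,"ty":0,"tz":-95,"spin":0},{"tx":0,"ty":-15,"tz":-125,"spin":0},{"tx":0,"ty":-30,"tz":-135,"spin":0},{"tx":0,"ty":-30,"tz":-135,"spin":0}]' 45 40
python3 - <<'E'
from h import *
c=snap("wrist","w2");g=c["color"].max(2);s=env.get_state();print(s["ee_pos"],s["ee_rot"])
for r in rect(c,red(c["color"]),.036,1):print(r)
u,v=proj(c,[.5755,-.196,.094]).astype(int);print(u,v)
m=np.zeros_like(g);m[v-75:v+75,u-22:u+22]=(g[v-75:v+75,u-22:u+22]<100)*255
for r in rect(c,cv2.morphologyEx(m,cv2.MORPH_OPEN,np.ones((5,5))),.092,1):print(r)
E
```

```text
time_s: 5.65
ee_pos: [0.5714, -0.1559, 0.1661]
ee_rot: [-180.0, 0.0, -172.2]
wrist_force: [0.1, -0.4, -0.4]
width: 0.0449
[ 0.57051117 -0.15493105  0.16507412] [ 1.79922398e+02 -9.35101839e-02 -1.72167375e+02]
((360.35516357421875, 174.96792602539062), ((566.2631225585938, -124.39044189453125), (203.8033447265625, 23.459796905517578), 7.728499889373779))
264 209
((265.5614929199219, 215.03753662109375), ((583.4305419921875, -194.61135864257812), (100.74919891357422, 14.610116958618164), 7.231228351593018))
```

View pics/w2.png

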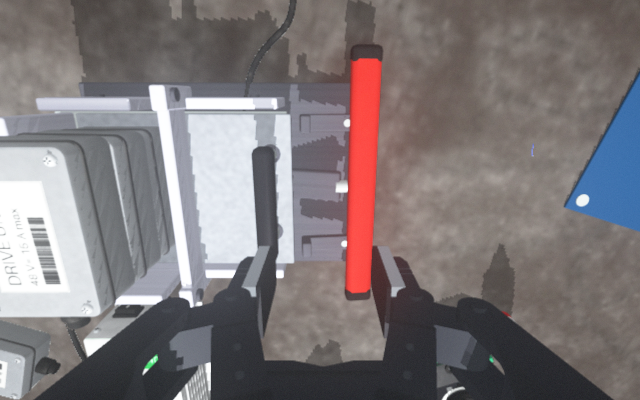

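The wrist view shows the bar down and level at (360,175), with the handle at (264,200), where it was expected. Going onto the handle.

```bash
python3 -m creep '[{"tx":0,"ty":-15,"tz":0,"spin":0},{"tx":0.5,"ty":-40,"tz":5,"spin":0},{"tx":0.5,"ty":-40,"tz":25,"spin":0},{"tx":0.5,"ty":-40,"tz":60,"spin":0},{"tx":0.5,"ty":-40,"tz":88,"spin":0},{"tx":0.5,"ty":-40,"tz":97,"spin":0},{"tx":0.5,"ty":-40,"tz":97,"spin":0}]'; python3 -c "
from h import *
snap('wrist','w3')"
```

```text
time_s: 6.58
ee_pos: [0.576, -0.1951, 0.0685]
ee_rot: [180.0, -0.1, -172.1]
wrist_force: [0.5, -1.3, 0.7]
width: 0.0447
```

View pics/w3.png

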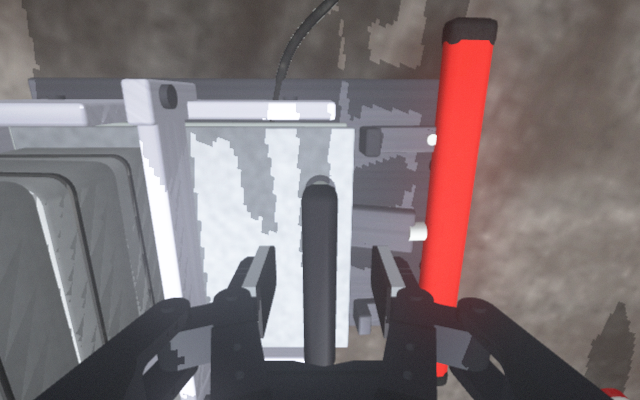

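The handle, at (319,270), is centred between the pads at (262,285) and (385,285). Closing.

```bash
python3 -m creep '[{"tx":0,"ty":0,"tz":0,"spin":0},{"tx":0,"ty":0,"tz":0,"spin":0},{"tx":0,"ty":0,"tz":0,"spin":0},{"tx":0,"ty":0,"tz":0,"spin":0},{"tx":0,"ty":0,"tz":0,"spin":0},{"tx":0,"ty":0,"tz":0,"spin":0}]' 5 50
```

```text
time_s: 7.38
ee_pos: [0.5772, -0.1955, 0.0708]
ee_rot: [-179.8, 0.1, -172.1]
wrist_force: [-0.2, -2.2, 6.3]
width: 0.0131
```

```bash
python3 -m creep '[{"tx":0,"ty":0,"tz":-1,"spin":0},{"tx":0,"ty":1,"tz":-1,"spin":0},{"tx":0,"ty":2.5,"tz":-1,"spin":0},{"tx":0,"ty":4.5,"tz":-1,"spin":0},{"tx":0,"ty":6.5,"tz":-1,"spin":0},{"tx":0,"ty":8.5,"tz":-1,"spin":0}]'
```

```text
time_s: 8.12
ee_pos: [0.576, -0.1878, 0.0708]
ee_rot: [-179.8, 0.1, -172.0]
wrist_force: [1.2, -8.6, 0.7]
width: 0.013
```

```bash
python3 -m creep '[{"tx":0,"ty":2.5,"tz":0,"spin":0},{"tx":0,"ty":5,"tz":0,"spin":0},{"tx":0,"ty":7.5,"tz":0,"spin":0},{"tx":0,"ty":10,"tz":0,"spin":0},{"tx":0,"ty":12.5,"tz":0,"spin":0},{"tx":0,"ty":15,"tz":0,"spin":0},{"tx":0,"ty":17.5,"tz":0,"spin":0},{"tx":0,"ty":20,"tz":0,"spin":0},{"tx":0,"ty":22.5,"tz":0,"spin":0},{"tx":0,"ty":25,"tz":0,"spin":0},{"tx":0,"ty":27.5,"tz":0,"spin":0},{"tx":0,"ty":30,"tz":0,"spin":0}]'
```

```text
time_s: 9.62
ee_pos: [0.5727, -0.1611, 0.0708]
ee_rot: [-179.5, 0.1, -172.0]
wrist_force: [2.1, -15.7, -1.1]
width: 0.0131
```

Run:
```python
from h import *
c=snap('scene','s1');w=snap('wrist','w4');s=env.get_state();print(s['ee_pos'],s['wrist_force'])
a=cv2.resize(c["color"][170:270,290:410],(480,400),interpolation=cv2.INTER_CUBIC)
b=w["color"][0:400,100:420]
cv2.imwrite("pics/m1.png",np.hstack([a,b]))
```

```text
[ 0.57263223 -0.16078219  0.07076921] [  1.09333988 -12.99165567  -1.43964646]
```

View pics/m1.png

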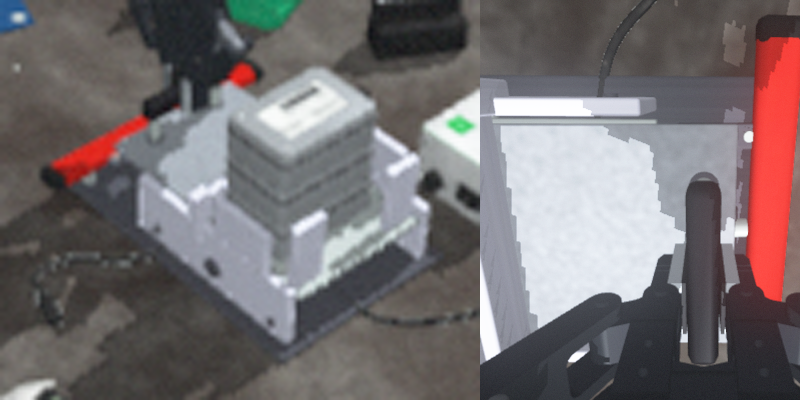

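The plate is coming out and the stack is upright against the strip bar. The plate's front edge is just short of the bar, so I go on in a short step and watch the force.

```bash
python3 -m creep '[{"tx":0,"ty":2,"tz":0,"spin":0},{"tx":0,"ty":4,"tz":0,"spin":0},{"tx":0,"ty":6,"tz":0,"spin":0},{"tx":0,"ty":8,"tz":0,"spin":0},{"tx":0,"ty":10,"tz":0,"spin":0},{"tx":0,"ty":12,"tz":0,"spin":0}]'
```

```text
time_s: 10.48
ee_pos: [0.5714, -0.1505, 0.0708]
ee_rot: [-179.3, 0.2, -172.0]
wrist_force: [2.0, -18.1, -2.8]
width: 0.0131
```

```bash
python3 -m creep '[{"tx":0,"ty":2,"tz":0,"spin":0},{"tx":0,"ty":4,"tz":0,"spin":0},{"tx":0,"ty":6,"tz":0,"spin":0},{"tx":0,"ty":8,"tz":0,"spin":0},{"tx":0,"ty":10,"tz":0,"spin":0},{"tx":0,"ty":12,"tz":0,"spin":0}]'
```

```text
time_s: 11.22
ee_pos: [0.5698, -0.1384, 0.0708]
ee_rot: [-179.4, 0.2, -172.0]
wrist_force: [1.9, -16.5, -1.6]
width: 0.0131
```

```bash
python3 -m creep '[{"tx":0,"ty":2,"tz":0,"spin":0},{"tx":0,"ty":4,"tz":0,"spin":0},{"tx":0,"ty":6,"tz":0,"spin":0},{"tx":0,"ty":8,"tz":0,"spin":0},{"tx":0,"ty":10,"tz":0,"spin":0},{"tx":0,"ty":12,"tz":0,"spin":0},{"tx":0,"ty":14,"tz":0,"spin":0},{"tx":0,"ty":16,"tz":0,"spin":0},{"tx":0,"ty":18,"tz":0,"spin":0},{"tx":0,"ty":20,"tz":0,"spin":0},{"tx":0,"ty":22,"tz":0,"spin":0},{"tx":0,"ty":24,"tz":0,"spin":0}]'
```

```text
time_s: 12.72
ee_pos: [0.5642, -0.1085, 0.0702]
ee_rot: [180.0, -0.0, -172.1]
wrist_force: [0.5, -3.0, 2.9]
width: 0.013
```

```bash
python3 -m creep '[{"tx":0,"ty":2,"tz":0,"spin":0},{"tx":0,"ty":4,"tz":0,"spin":0},{"tx":0,"ty":6,"tz":0,"spin":0},{"tx":0,"ty":8,"tz":0,"spin":0},{"tx":0,"ty":10,"tz":0,"spin":0},{"tx":0,"ty":12.5,"tz":0,"spin":0},{"tx":0,"ty":15,"tz":0,"spin":0},{"tx":0,"ty":17,"tz":0,"spin":0},{"tx":0,"ty":17,"tz":0,"spin":0}]'
```

```text
time_s: 13.85
ee_pos: [0.5617, -0.0913, 0.0703]
ee_rot: [180.0, -0.0, -172.1]
wrist_force: [-0.3, -1.4, 1.0]
width: 0.0131
```

```bash
python3 -m creep '[{"tx":0,"ty":0,"tz":-3,"spin":0},{"tx":0,"ty":1,"tz":-10,"spin":0},{"tx":0,"ty":3,"tz":-22,"spin":0},{"tx":0,"ty":5,"tz":-37,"spin":0},{"tx":0,"ty":8,"tz":-52,"spin":0},{"tx":0,"ty":10,"tz":-67,"spin":0},{"tx":0,"ty":10,"tz":-80,"spin":0},{"tx":0,"ty":10,"tz":-86,"spin":0},{"tx":0,"ty":10,"tz":-86,"spin":0}]'
python3 - <<'E'
from h import *
c=snap('scene','s2');w=snap('top','t2')
a=cv2.resize(c["color"][140:270,275:415],(431,400),interpolation=cv2.INTER_CUBIC)
b=cv2.resize(w["color"][140:240,280:380],(360,360),interpolation=cv2.INTER_CUBIC)
cv2.imwrite("pics/m2.png",np.hstack([a,cv2.copyMakeBorder(b,0,40,0,0,0)]))
E
```

```text
time_s: 14.98
ee_pos: [0.5608, -0.082, 0.1567]
ee_rot: [-180.0, 0.0, -172.1]
wrist_force: [0.3, 0.1, -3.0]
width: 0.0127
```

View pics/m2.png

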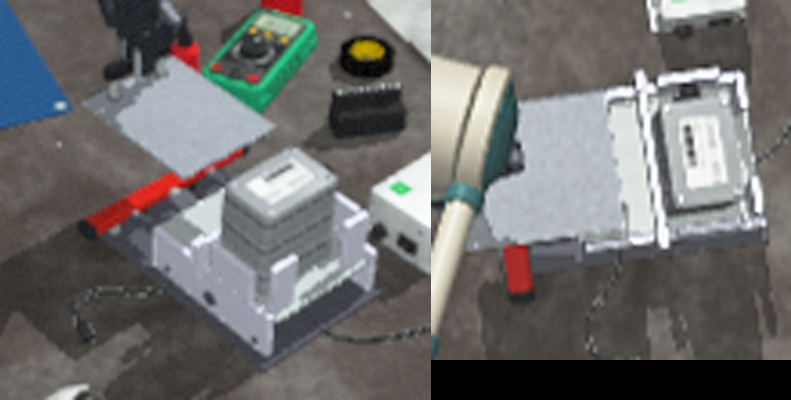

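The stack is upright and neatly aligned on the deck, and the plate is clear and level in the gripper. Carrying it over to the mat.

```bash
python3 -m creep '[{"tx":0.5,"ty":12,"tz":0,"spin":0},{"tx":2,"ty":40,"tz":0,"spin":0.2},{"tx":3,"ty":78,"tz":0,"spin":0.5},{"tx":5,"ty":118,"tz":0,"spin":0.8},{"tx":6,"ty":158,"tz":0,"spin":1.1},{"tx":8,"ty":198,"tz":0,"spin":1.4},{"tx":9,"ty":238,"tz":0,"spin":1.7},{"tx":11,"ty":278,"tz":0,"spin":2.0},{"tx":12,"ty":318,"tz":0,"spin":2.2},{"tx":14,"ty":352,"tz":0,"spin":2.21},{"tx":15,"ty":377,"tz":0,"spin":2.21},{"tx":15,"ty":387,"tz":0,"spin":2.21}]'; python3 -m creep '[{"tx":0,"ty":0,"tz":15,"spin":0},{"tx":0,"ty":0,"tz":40,"spin":0},{"tx":0,"ty":0,"tz":65,"spin":0},{"tx":0,"ty":0,"tz":85,"spin":0},{"tx":0,"ty":0,"tz":98,"spin":0},{"tx":0,"ty":0,"tz":103,"spin":0},{"tx":0,"ty":0,"tz":103,"spin":0}]'
```

```text
time_s: 16.58
ee_pos: [0.4914, 0.3009, 0.1559]
ee_rot: [-180.0, -0.1, 170.3]
wrist_force: [0.4, -0.1, -1.4]
width: 0.0131
time_s: 17.45
ee_pos: [0.4926, 0.2991, 0.0532]
ee_rot: [-180.0, -0.0, 170.2]
wrist_force: [0.7, -0.2, -1.5]
width: 0.0129
```

```bash
python3 -m creep '[{"tx":0,"ty":0,"tz":10,"spin":0},{"tx":0,"ty":0,"tz":19,"spin":0},{"tx":0,"ty":0,"tz":25,"spin":0},{"tx":0,"ty":0,"tz":28,"spin":0},{"tx":0,"ty":0,"tz":29.5,"spin":0},{"tx":0,"ty":0,"tz":30.5,"spin":0},{"tx":0,"ty":0,"tz":30.5,"spin":0}]'
```

```text
time_s: 18.32
ee_pos: [0.4924, 0.2994, 0.0237]
ee_rot: [180.0, 0.0, 170.2]
wrist_force: [-2.2, -0.1, 4.7]
width: 0.0131
```

Contact felt at the expected height. Releasing, then rising.

```bash
python3 -m creep '[{"tx":0,"ty":0,"tz":0,"spin":0},{"tx":0,"ty":0,"tz":0,"spin":0},{"tx":0,"ty":0,"tz":0,"spin":0},{"tx":0,"ty":0,"tz":0,"spin":0}]' 45; python3 -m creep '[{"tx":0,"ty":0,"tz":-5,"spin":0},{"tx":0,"ty":0,"tz":-20,"spin":0},{"tx":0,"ty":0,"tz":-50,"spin":0},{"tx":0,"ty":0,"tz":-90,"spin":0},{"tx":0,"ty":25,"tz":-130,"spin":0},{"tx":0,"ty":75,"tz":-170,"spin":0},{"tx":0,"ty":135,"tz":-200,"spin":0},{"tx":0,"ty":185,"tz":-220,"spin":0},{"tx":0,"ty":215,"tz":-225,"spin":0},{"tx":0,"ty":220,"tz":-225,"spin":0}]'
python3 - <<'E'
from h import *
c=snap('top','t3');s=snap('scene','s3')
im=c["color"];h=cv2.cvtColor(im,cv2.COLOR_BGR2HSV)
for r in rect(c,blue(im),.003,1):print(r)
m=np.zeros(im.shape[:2],np.uint8);m[175:260,150:250]=cv2.inRange(h,(0,0,110),(180,70,255))[175:260,150:250]
for r in rect(c,cv2.morphologyEx(m,cv2.MORPH_OPEN,np.ones((3,3))),.008,1):print(r)
a=cv2.resize(im[130:265,145:385],(720,405),interpolation=cv2.INTER_CUBIC)
cv2.imwrite("pics/m3.png",a)
b=s["color"][100:270,190:410];cv2.imwrite("pics/m4.png",cv2.resize(b,None,fx=3,fy=3,interpolation=cv2.INTER_CUBIC))
E
```

```text
time_s: 18.82
ee_pos: [0.4925, 0.2993, 0.0227]
ee_rot: [180.0, -0.0, 170.2]
wrist_force: [0.1, -0.3, 0.0]
width: 0.0453
time_s: 20.08
ee_pos: [0.5297, 0.5181, 0.2489]
ee_rot: [179.9, 0.1, 170.3]
wrist_force: [-0.9, -0.2, -0.6]
width: 0.0451
((198.28378295898438, 216.7972869873047), ((481.8228759765625, 236.1549072265625), (278.654541015625, 217.8331298828125), 80.2488784790039))
((197.96478271484375, 217.30426025390625), ((479.6378173828125, 235.94137573242188), (159.7398223876953, 125.46702575683594), 79.84169006347656))
```

View pics/m3.png

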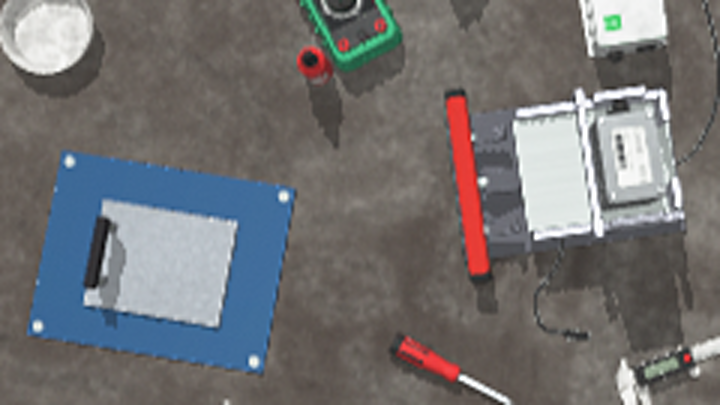

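View pics/m4.png

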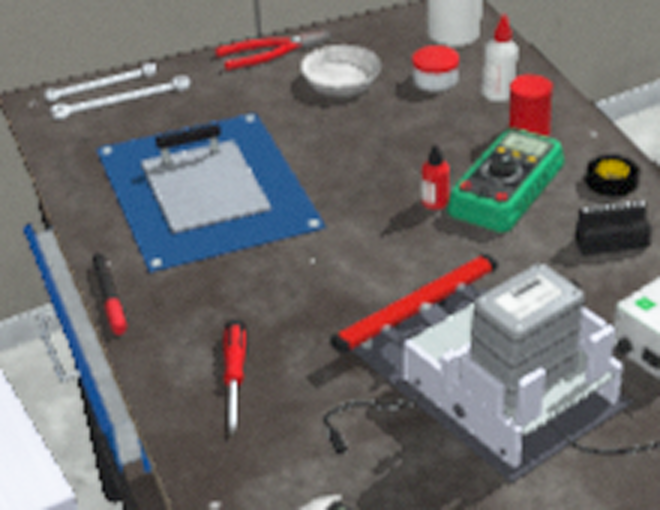

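The plate lies flat, centred and square on the mat: its centre is about 2 mm off and its angle 0.4° off, as measured. The stack is upright, and the bottle, caliper and screwdrivers look unmoved. Handing in.

```bash
python3 -c "
from h import *
print(order.hand_in())"
```

```text
the job is handed in; nothing more can be done
None
```

The job is done and handed in at about 20 s on the robot's clock, well within the 53 s limit.

- **Release bar:** I pressed it at its middle until it met the firm stop, at 35 mm with 23 N. A look afterwards showed it down and level.
- **Slip plate:** I drew it about 105 mm straight out, slowly, with a pull of at most about 18 N. I then laid it on the blue mat and let go.
- **Last checks:** In the final pictures the plate lies flat and wholly on the mat, about 2 mm off centre and about 0.4° off square. The three controllers stand upright and aligned on the deck. The threadlock, caliper and screwdrivers look unmoved, though I did not measure them. The robot is clear of everything.
- **Disagreements:** Two handle measurements disagreed with the position worked out from the bar: one by about 3 mm, the other by 7 mm along the handle because a finger got into the mask. I set the grasp between the estimates, and a close look showed the handle centred between the pads. Closing the gripper gave a brief 6 N upward force on the tool, which I relieved by raising it 1 mm before pulling.

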